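# Release the safety catch and open the wide gauge cabinet

### The job

Two small steel cabinets stand on the machine-shop bench, each with its door ajar on a safety catch. Open the wide one: reach down into the gap behind its door, press the steel catch tab down and, keeping it down, pull the door open to at least 60 degrees from shut, then let go. Leave the narrow cabinet's door ajar on its own catch.

Things in the scene. Friction and masses are not known exactly. Their poses are not given: they have to be found in the camera images.
- wide_cabinet: Wide grey steel cabinet, white upright door over its whole front: 260 mm wide, 160 deep, 170 tall, fixed (the narrow bystander is alike, 170 wide, on either side). Origin: centre of underside; front looks along its -x, z up. Door ajar: its catch tab's end pin sits behind a lip under the roof. Tab spring 3 to 6 N, 16 mm travel; press 11 mm or more until the door is past 0.5 rad. It springs back.
- wide_catch (a point): Spot to press: top of the steel catch tab (44 mm wide, on the wide door's back, moves with it), in the gap behind the door, 21 mm below the door's and cabinet's tops; slides down. Axes: z up, x square to the door from its back to the cabinet, y along the door to its hinge. Door's back: 25 mm along -x. Hinge axis: 200 mm along +y, 25 mm along -x. Gap 45 to 53 mm; a finger in it can pull the door.
- wide_door (a joint): Opening angle of the wide door, rad: 0 shut, about 0.25 at the start, held at about 0.27 by the catch, 1.6 fully open. It swings out from the front, clockwise from above, about the upright hinge at the cabinet's front edge on its +y side. 260 mm wide, 14 mm thick, top 170 mm above the bench, about 0.8 kg; light friction, stays where left.
- narrow_door (a joint): Opening angle of the narrow cabinet's door, rad, hinged the same way: about 0.42 at the start, held at about 0.45 by its own catch. To be left ajar, neither opened nor shut.

How it is judged:
By the outcome, as a careful person would: the job done as asked, in the order asked, and still so for the second after the job is handed in, with the robot touching nothing.
It also fails if it takes over 35 s, if anything falls off the work surface, if the arm or the gripper's body presses on something with over 40 N, if the wrist force passes 120 N, or if a joint passes its speed limit or range.

### The arm

A 6-joint arm with a two-finger parallel gripper is mounted at the origin on the work surface. World frame = base frame: x ahead of the robot, y to its left, z up, the work surface at z = 0. Lengths are in m, angles in rad, forces in N, time in s.
With the tool pointing down it reaches from about 0.375 to 0.975 m from the base axis. Payload 3.8 kg.
Tool frame: the origin (TCP) lies where the fingers leave the gripper's body, on its centre line; the fingertips stand 73 mm ahead of it and the grasp point (between the pads) lies 54 mm ahead of it (nose_length is the distance from the TCP to the fingertips, in m); z points along the fingers, y is the line along which they close (so a half turn about z gives the same grasp; the last joint's range is limited). The gripper opens to 85 mm and grips with 20 to 120 N. Pads are 22 mm wide; open, the fingers measure 114 mm over their backs; the gripper's body (76 mm by 85 mm) begins 54 mm behind the grasp point. The pads swing forward as they close: fully open they stand 13 mm farther back than shut.
Start: joints at [-1.154, 0.264, 1.604, -0, 1.274, -0.037], TCP at [0.296, -0.607, 0.304] pointing down, gripper open.
Joint ranges: [-2.63, 2.63], [-0.94, 2.18], [0.31, 2.57], [-1.31, 4.45], [0, 2.66], [-2.55, 2.55]. Speed limits (rad/s): [2.57, 2.57, 3.14, 3.14, 3.14, 3.14].

### API

Orientations are given as a rotation vector (axis times angle).
In Python, from workcell import read_state, read_camera, calibration, finish_job, look_for, cut_out, tip_of, nose_length gives the robot as it stands.
- The arm moves only by the tool step_arm, never from a script. Its argument "targets" is a list of rows, each a list of 3 entries, a list of its own where there are three numbers: the turn, a rotation vector about the tool's x, y, z in rad, then the shift along the tool's x, y, z in mm, then the finger opening in mm, from 0 to 85.4. In form: [[[ax, ay, az], [x, y, z], grip], ...]. A call has 1 to 5 rows; each row shifts and turns the commanded pose from where the row before left it, along the tool's axes as they then stand; what a row does not reach is not made up. A row lasts 1/12 s, in which the tool goes at most 41.7 mm and 7.16 degrees, less where a joint would pass 70% of its speed; a pose out of reach is approached as far as the arm can. A call with a gripper value outside its range is refused whole. The fingers move at their own pace and stop on an object; "grip_force" is the grip in N (left out, the last holds). Time passes only in rows, so rows that do not move let the fingers close. It gives the time, the measured TCP pose, the force, the opening and the grip force at its end, in the units of the state.
- read_state(): the state, without advancing time (a new reading comes with each control period).
- read_camera(name): name is "scene" or "top" or "wrist"; returns the picture (480x640x3 uint8, red, green, blue); there is no depth.
- calibration(name): a dict with "camera_matrix" (3x3 intrinsics, pixels), "dist_coeffs" ([k1, k2, p1, p2, k3] as OpenCV has them; the pictures are not rectified), "R" (3x3) and "t" (3): a world point X has camera coordinates R X + t. Camera axes: x right, y down, z forward; pixel columns grow to the right and rows downward; lengths in m; the calibration is good to about 2 mm. A picture is of the moment at which its call begins: read the wrist's pose just before it. calibration takes no time and is no camera call; for the wrist camera it gives the pose at the moment of the call.
- finish_job(): hands the job in; it is judged then, once.
Trained networks look in the newest picture that a camera, given by its name, has taken for a name from the list of things; names that differ only in an ending like _2 or _b are one class to them, and where a whole thing is asked for, a point or a joint stands for the part that bears it (a point fixed in the world has none). Each returns a list of dicts, best first, with "score" (0 to 1); they miss things now and then, are a little off and sometimes report something else, mostly with a low value. They report only what shows in the picture. A call takes as long as a camera call.
- look_for(camera, query): "extent" ([left, top, right, bottom] in pixels, round what is visible of it).
- cut_out(camera, query): "region" (480x640 bool, what is visible of it) and "extent" ([left, top, right, bottom] in pixels, round what is visible of it).
- tip_of(camera, query): "at" ([row, column] in pixels: a listed point, or the origin of a listed thing).
The state is a dict: "time": time; "q": joint angles; "joint_vel": joint speeds; "joint_torque": joint torques, N m; "tool_pos": TCP position; "tcp_rot": TCP orientation; "wrist_force": force on the tool from outside, world axes, zero at the start; "torque": the same for the moment, N m; "width": opening from 0.0 (shut) to 1.0 (fully open); "grip_force": force on a finger pad.
Only numpy, scipy, OpenCV 4.12 (cv2) and the standard library are available. Lean on these libraries where they do the work, as an engineer would, in place of code of your own. Each camera call takes 0.05 s, during which the arm holds its last target. There are 200 camera calls.

## Working session

There is one attempt and no reset: what is moved stays moved. The work goes in short steps, Python scripts to look and compute and a tool call to move; the robot and the scene stay as the last step left them, time stands still between calls to the robot, and variables do not carry over. Pictures are saved under pics/ and viewed, at most 10 in all, crops included, and the job is handed in when it is done.

Besides the shell and the picture viewer there is one more tool, called after "Emit:" as a command line: name --argument value ..., lists and objects as JSON in quotes. step_arm: Moves the arm, as the interface text tells. Its arguments: {"type":"object","properties":{"targets":{"type":"array","items":{"type":"array"}},"grip_force":{"type":"number"}},"required":["targets"]}

```bash
mkdir -p pics; ls; python3 - <<'E'
from workcell import *
import cv2,numpy as np
ims=[]
for c in ["scene","top"]:
    im=read_camera(c); cv2.imwrite(f"pics/{c}0.png",im[:,:,::-1])
    for q in ["wide_cabinet","wide_catch"]:
        print(c,q,[(d['score'],d['at']) for d in tip_of(c,q)][:3],[(d['score'],d['extent']) for d in look_for(c,q)][:3])
    k=calibration(c);print(np.round(-np.array(k['R']).T@k['t'],3))
s=read_state();print(s['time'],s['tcp_rot'],nose_length)
E
```

```text
pics
scene wide_cabinet [] [(0.82, [253.2, 78.2, 391.0, 230.0])]
scene wide_catch [(0.6, [168.8, 294.7])] [(0.67, [280.5, 159.9, 306.5, 181.7])]
[ 0.646 -0.277  0.955]
top wide_cabinet [] [(0.61, [163.3, 189.4, 294.3, 321.2])]
top wide_catch [(0.71, [275.5, 259.7])] [(0.7, [246.4, 264.7, 271.6, 288.6])]
[ 0.466 -0.002  1.439]
0.5 [-3.06095453e+00 -7.06756001e-01  5.98183429e-05] 0.0726
```

View pics/scene0.png

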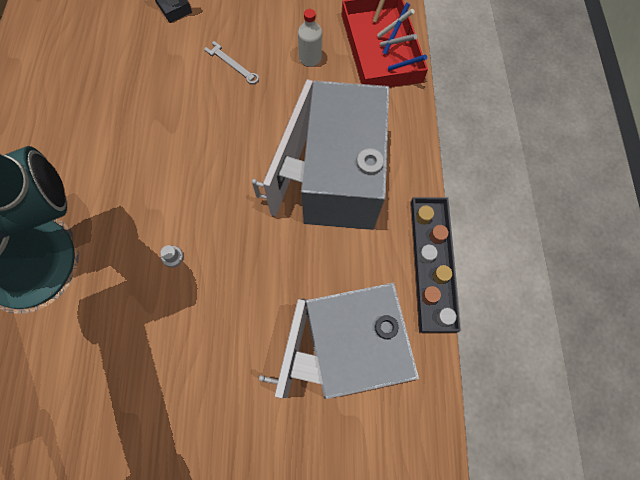

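View pics/top0.png

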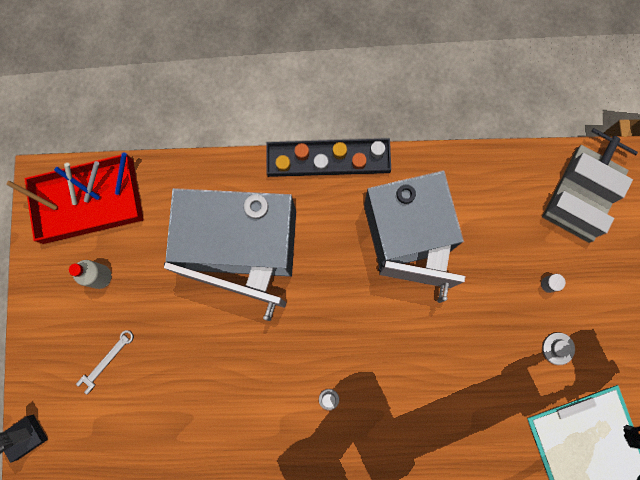

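The top view shows the wide cabinet at left, with roof corners near (173,190) and (295,195). Its door runs from (166,265) to (284,301), and the white tab is near (260,277). I'll zoom in on both cameras.

```bash
python3 - <<'E'
import cv2,numpy as np
a=cv2.imread("pics/top0.png")[180:330,155:305]; b=cv2.imread("pics/scene0.png")[75:235,245:395]
r=lambda i:cv2.resize(i,(400,600*400//600*i.shape[0]//i.shape[1]*1),interpolation=cv2.INTER_CUBIC)
a=cv2.resize(a,None,fx=4,fy=4,interpolation=cv2.INTER_CUBIC)
cv2.imwrite("pics/topc.png",a)
E
cat > h.py <<'E'
import numpy as np,cv2
from workcell import *
def ray(c,uv,z):
    k=calibration(c);R=np.array(k['R']);t=np.array(k['t'])
    p=cv2.undistortPoints(np.array(uv,float).reshape(-1,1,2),np.array(k['camera_matrix']),np.array(k['dist_coeffs'])).reshape(-1,2)
    d=np.c_[p,np.ones(len(p))]@R; o=-R.T@t
    return o+d*((z-o[2])/d[:,2])[:,None]
def proj(c,X):
    k=calibration(c)
    return cv2.projectPoints(np.array(X,float).reshape(-1,1,3),cv2.Rodrigues(np.array(k['R']))[0],np.array(k['t']),np.array(k['camera_matrix']),np.array(k['dist_coeffs']))[0].reshape(-1,2)
E
python3 - <<'E'
from h import *
np.set_printoptions(precision=4,suppress=True)
print(ray("top",[[259.7,275.5]],.149),ray("scene",[[294.7,168.8]],.149))
E
```

```text
[[0.6063 0.1555 0.149 ]] [[0.6049 0.1536 0.149 ]]
```

View pics/topc.png

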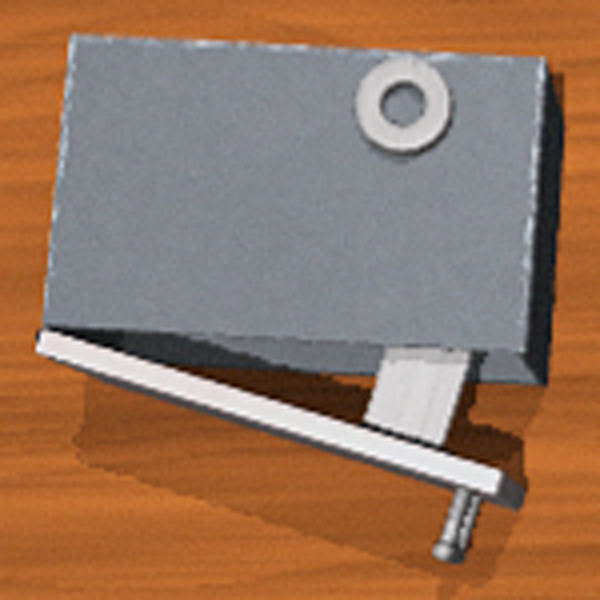

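The crop shows the door's back top edge from (55,330) to (503,468). The tab covers about (362,420), (440,445), (475,350) and (385,347). The roof corners are (72,35), (545,58), (525,350) and (45,325).

```bash
python3 - <<'E'
from h import *
np.set_printoptions(precision=4,suppress=True)
f=lambda L:np.array(L,float)/4+[155-.4,180-.4]
D=ray("top",f([[55,330],[503,468],[38,350],[497,492]]),.17)
R=ray("top",f([[72,35],[545,58],[525,350],[45,325]]),.17)
T=ray("top",f([[362,420],[440,445],[475,350],[385,347]]),.149)
print(D);print(R);print(T)
print(np.linalg.norm(D[0]-D[1]),[np.linalg.norm(R[i]-R[(i+1)%4]) for i in range(4)])
u=(D[0]-D[1])+(D[2]-D[3]);u/=np.linalg.norm(u); n=np.array([u[1],-u[0],0]) 
print("hinge dir",u,"door->cab",n)
c=(R[3]-R[2]);c/=np.linalg.norm(c);print("open angle",np.arccos(c@u), "front dir",c)
C=np.array([.6056,.1545,.149])
print("catch: along hinge",(D[0]-C)@u,"end",(D[1]-C)@u,"to back",(D[0]-C)@n,(D[1]-C)@n)
s=read_state();print(s['tcp_rot'],s['tool_pos'],cv2.Rodrigues(np.array(s['tcp_rot']))[0])
E
```

```text
[[0.6379 0.3489 0.17  ]
 [0.5583 0.1099 0.17  ]
 [0.6274 0.358  0.17  ]
 [0.5458 0.1132 0.17  ]]
[[0.7997 0.3417 0.17  ]
 [0.7782 0.0839 0.17  ]
 [0.6204 0.0972 0.17  ]
 [0.6408 0.3543 0.17  ]]
[[0.5875 0.1871 0.149 ]
 [0.573  0.1453 0.149 ]
 [0.6237 0.1258 0.149 ]
 [0.6266 0.1744 0.149 ]]
0.2518823578209829 [np.float64(0.25871846229430934), np.float64(0.1584211140922519), np.float64(0.25788277231568224), np.float64(0.1593697678388889)]
hinge dir [0.3162 0.9487 0.    ] door->cab [ 0.9487 -0.3162  0.    ]
open angle 0.24249892427954053 front dir [0.0791 0.9969 0.    ]
catch: along hinge 0.19460899933016249 end -0.057273356290581584 to back -0.030770921497331273 -0.03073762881533102
[-3.061  -0.7068  0.0001] [ 0.2959 -0.6066  0.3038] [[ 0.8988  0.4384 -0.0001]
 [ 0.4384 -0.8988  0.0001]
 [-0.     -0.0001 -1.    ]]
```

```bash
cat >> h.py <<'E'
def plan(goal,yawdeg,N):
    "rows to goal, tool pointing down; shifts in axes at row start"
    s=read_state();p=np.array(s['tool_pos']);R=cv2.Rodrigues(np.array(s['tcp_rot']))[0]
    y0=np.arctan2(R[1,0],R[0,0]);dy=(np.radians(yawdeg)-y0+np.pi)%(2*np.pi)-np.pi
    if yawdeg>0 and y0>0: dy=np.radians(yawdeg)-y0
    d=(np.array(goal)-p)/N
    for i in range(N):
        a=y0+dy*i/N;x=np.array([np.cos(a),np.sin(a)]);y=np.array([np.sin(a),-np.cos(a)])
        print([round(-dy/N,3),round(1e3*d[:2]@x),round(1e3*d[:2]@y),round(-1e3*d[2])])
E
python3 -c "
from h import *
plan([.599,.1575,.28],161.6,20)"
```

```text
[np.float64(-0.118), 30, -28, 1]
[np.float64(-0.118), 33, -24, 1]
[np.float64(-0.118), 36, -20, 1]
[np.float64(-0.118), 38, -15, 1]
[np.float64(-0.118), 40, -11, 1]
[np.float64(-0.118), 41, -6, 1]
[np.float64(-0.118), 41, -1, 1]
[np.float64(-0.118), 41, 4, 1]
[np.float64(-0.118), 40, 8, 1]
[np.float64(-0.118), 39, 13, 1]
[np.float64(-0.118), 37, 18, 1]
[np.float64(-0.118), 35, 22, 1]
[np.float64(-0.118), 32, 26, 1]
[np.float64(-0.118), 29, 29, 1]
[np.float64(-0.118), 25, 33, 1]
[np.float64(-0.118), 21, 35, 1]
[np.float64(-0.118), 17, 38, 1]
[np.float64(-0.118), 12, 39, 1]
[np.float64(-0.118), 7, 40, 1]
[np.float64(-0.118), 3, 41, 1]
```

Emit:
step_arm --targets '[[[0, 0, -0.118], [30, -28, 1], 0], [[0, 0, -0.118], [33, -24, 1], 0], [[0, 0, -0.118], [36, -20, 1], 0], [[0, 0, -0.118], [38, -15, 1], 0], [[0, 0, -0.118], [40, -11, 1], 0]]'

```text
time: 0.92
tool_pos: [0.3714, -0.414, 0.2989]
tcp_rot: [2.719, 1.573, 0.0]
wrist_force: [2.1, 0.4, 1.0]
width: 0.299
grip_force: 0.0
```

Emit:
step_arm --targets '[[[0, 0, -0.118], [41, -6, 1], 0], [[0, 0, -0.118], [41, -1, 1], 0], [[0, 0, -0.118], [41, 4, 1], 0], [[0, 0, -0.118], [40, 8, 1], 0], [[0, 0, -0.118], [39, 13, 1], 0]]'

```text
time: 1.33
tool_pos: [0.4477, -0.2229, 0.2943]
tcp_rot: [2.143, 2.295, 0.0]
wrist_force: [0.6, 0.7, -0.2]
width: -0.001
grip_force: 0.0
```

```bash
python3 -c "
from h import *
plan([.599,.1575,.28],161.6,10)
s=read_state();print(s['time'],s['tool_pos'],s['tcp_rot'],s['width'])"
```

```text
[np.float64(-0.118), 37, 18, 1]
[np.float64(-0.118), 35, 22, 1]
[np.float64(-0.118), 32, 26, 1]
[np.float64(-0.118), 28, 29, 1]
[np.float64(-0.118), 25, 33, 1]
[np.float64(-0.118), 21, 35, 1]
[np.float64(-0.118), 17, 37, 1]
[np.float64(-0.118), 12, 39, 1]
[np.float64(-0.118), 7, 40, 1]
[np.float64(-0.118), 2, 41, 1]
1.3333 [ 0.4476806  -0.22287535  0.29426876] [2.14332279e+00 2.29545165e+00 4.27084252e-04] -0.0005198088169845193
```

Tracking is as planned, so I'll continue.

Emit:
step_arm --targets '[[[0, 0, -0.118], [37, 18, 1], 0], [[0, 0, -0.118], [35, 22, 1], 0], [[0, 0, -0.118], [32, 26, 1], 0], [[0, 0, -0.118], [28, 29, 1], 0], [[0, 0, -0.118], [25, 33, 1], 0]]'

```text
time: 1.75
tool_pos: [0.525, -0.0324, 0.2893]
tcp_rot: [1.383, 2.82, 0.0]
wrist_force: [0.5, -0.2, 0.5]
width: -0.001
grip_force: 0.0
```

Emit:
step_arm --targets '[[[0, 0, -0.118], [21, 35, 1], 0], [[0, 0, -0.118], [17, 37, 1], 0], [[0, 0, -0.118], [12, 39, 1], 0], [[0, 0, -0.118], [7, 40, 1], 0], [[0, 0, -0.118], [2, 41, 1], 0]]'

```text
time: 2.17
tool_pos: [0.6013, 0.1569, 0.2842]
tcp_rot: [0.503, 3.1, 0.0]
wrist_force: [0.0, -0.4, -0.5]
width: 0.0
grip_force: 0.0
```

```bash
python3 - <<'E'
from h import *
np.set_printoptions(precision=4,suppress=True)
s=read_state();print(s['time'],s['tool_pos'],s['tcp_rot'],s['wrist_force'])
im=read_camera("wrist");a=im[:,:,::-1].copy()
d=tip_of("wrist","wide_catch");print(d[:2])
if d: print(ray("wrist",[d[0]['at'][::-1]],.149))
d=cut_out("wrist","wide_catch")
if d:
    m=d[0]['region'].astype(np.uint8);c=max(cv2.findContours(m,0,2)[0],key=cv2.contourArea);print(d[0]['score'],cv2.boxPoints(cv2.minAreaRect(c)).round())
cv2.imwrite("pics/wrist1.png",a)
E
```

```text
2.1667 [0.6013 0.1569 0.2842] [0.5029 3.1004 0.0001] [ 0.0177 -0.3626 -0.52  ]
[{'at': [251.2, 319.8], 'score': 0.76}]
[[0.6008 0.1606 0.149 ]]
0.93 [[285. 224.]
 [353. 224.]
 [353. 297.]
 [285. 297.]]
```

View pics/wrist1.png

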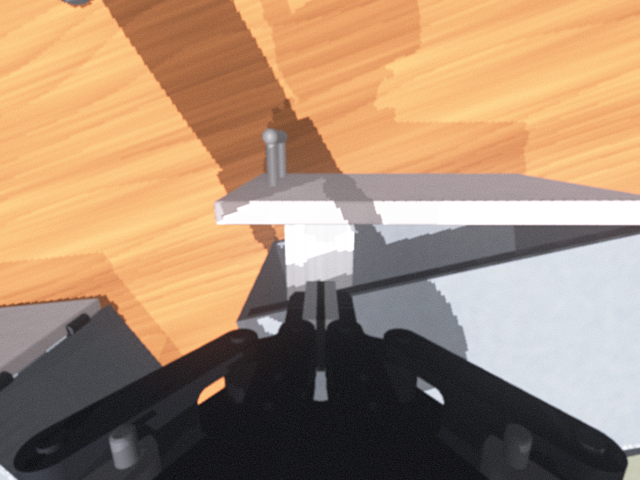

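The wrist view shows the door running level across the image, with its back top edge at row about 224. The tab is centred at column about 319, in line with the closed fingers.

```bash
python3 - <<'E'
from h import *
np.set_printoptions(precision=4,suppress=True)
s=read_state();p=np.array(s['tool_pos']);R=cv2.Rodrigues(np.array(s['tcp_rot']))[0];print(R[:2,:2])
for nm,uv,z in [("back",[[230,224],[319,224],[600,225]],.17),("tab",[[285,226],[354,226],[353,290],[285,297],[319,260]],.149),("roof",[[243,317],[360,293],[635,231]],.17)]:
    print(nm);print(((ray("wrist",uv,z)-p)@R)*1e3)
E
```

```text
[[-0.948   0.3184]
 [ 0.3184  0.948 ]]
back
[[ 25.3831 -51.5179 113.5651]
 [ 25.3956  -0.8013 113.5706]
 [ 24.7263 157.8089 113.5879]]
tab
[[ 18.719  -22.546  134.5675]
 [ 18.7212  21.4138 134.5723]
 [-25.9441  22.0381 134.5672]
 [-31.1549 -24.0534 134.5615]
 [ -4.3608  -0.9087 134.5672]]
roof
[[-34.179  -48.0589 113.5585]
 [-17.8435  24.0685 113.5683]
 [ 21.2011 177.9716 113.5897]]
```

Emit:
step_arm --targets '[[[0, 0, 0], [3, 0, 15], 0], [[0, 0, 0], [2, 0, 15], 0], [[0, 0, 0], [0, 0, 15], 0], [[0, 0, 0], [0, 0, 10], 0], [[0, 0, 0], [0, 0, 4], 0]]'

```text
time: 2.73
tool_pos: [0.5949, 0.155, 0.2229]
tcp_rot: [-0.515, -3.096, 0.002]
wrist_force: [-0.9, -0.6, -0.2]
width: -0.005
grip_force: 0.0
```

Emit:
step_arm --targets '[[[0, 0, 0], [0, 0, 3], 0], [[0, 0, 0], [0, 0, 3], 0], [[0, 0, 0], [0, 0, 2], 0], [[0, 0, 0], [0, 0, 2], 0], [[0, 0, 0], [0, 0, 0], 0]]'

```text
time: 3.15
tool_pos: [0.5968, 0.1562, 0.2157]
tcp_rot: [0.512, 3.098, 0.0]
wrist_force: [0.8, -2.2, 3.1]
width: 0.007
grip_force: 1.7
```

Emit:
step_arm --targets '[[[0, 0, 0], [0, 0, 3], 0], [[0, 0, 0], [0, 0, 2], 0], [[0, 0, 0], [0, 0, 2], 0], [[0, 0, 0], [0, 0, 0], 0]]'

```text
time: 3.48
tool_pos: [0.5964, 0.1566, 0.2078]
tcp_rot: [0.513, 3.099, 0.001]
wrist_force: [1.2, -1.8, 4.8]
width: -0.001
grip_force: 2.3
```

```bash
python3 - <<'E'
from h import *
s=read_state();print(s['tool_pos'],s['wrist_force'])
a=read_camera("wrist")[:,:,::-1];cv2.imwrite("pics/wrist2.png",a)
E
```

```text
[0.59636768 0.156558   0.20781906] [ 1.20086141 -1.809868    4.7572669 ]
```

View pics/wrist2.png

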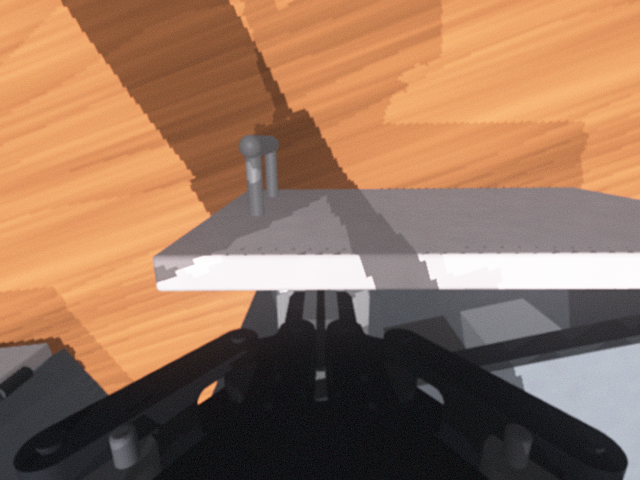

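The press force rose from 3.1 to 4.8 N on the spring, with about 14 mm of travel. The view shows the finger in the gap behind the door (edge at row 290). Next I'll close the remaining gap to the door and start the arc.

Emit:
step_arm --targets '[[[0, 0, 0], [4, 0, 0], 0], [[0, 0, 0], [4, 0, 0], 0], [[0, 0, 0.02], [4, 0, 0], 0], [[0, 0, 0.04], [8, 0, 0], 0], [[0, 0, 0.04], [8, 0, 0], 0]]'

```text
time: 3.95
tool_pos: [0.5691, 0.1658, 0.2078]
tcp_rot: [-0.671, -3.069, 0.001]
wrist_force: [-0.3, -3.8, 4.9]
width: 0.002
grip_force: 2.3
```

Emit:
step_arm --targets '[[[0, 0, 0.06], [12, 0, 0], 0], [[0, 0, 0.06], [12, 0, 0], 0], [[0, 0, 0.06], [12, -1, 0], 0], [[0, 0, 0.06], [12, 0, 0], 0], [[0, 0, 0.06], [12, 0, 0], 0]]'

```text
time: 4.37
tool_pos: [0.5168, 0.1963, 0.2076]
tcp_rot: [-1.123, -2.933, 0.002]
wrist_force: [-1.9, -2.8, 4.9]
width: 0.005
grip_force: 2.4
```

```bash
python3 - <<'E'
from h import *
s=read_state();print(s['tool_pos'],s['wrist_force'])
a=read_camera("wrist")[:,:,::-1];b=read_camera("top")[150:390,140:460,::-1]
cv2.imwrite("pics/c3.png",np.hstack([cv2.resize(a,(400,300)),cv2.resize(b,(400,300))]))
E
```

```text
[0.51676558 0.19628339 0.20763535] [-1.85867623 -2.7857241   4.91838209]
```

View pics/c3.png

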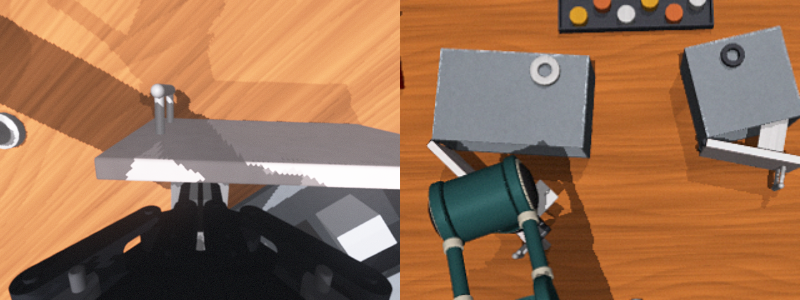

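The door is following the finger at about 0.65 rad, clear of its catch, and the tab is still pressed at 4.9 N. I'll continue the swing.

Emit:
step_arm --targets '[[[0, 0, 0.06], [12, 0, 0], 0], [[0, 0, 0.06], [12, -1, 0], 0], [[0, 0, 0.06], [12, 0, 0], 0], [[0, 0, 0.06], [12, 0, 0], 0], [[0, 0, 0.06], [12, -1, 0], 0]]'

```text
time: 4.88
tool_pos: [0.4769, 0.24, 0.2078]
tcp_rot: [-1.547, -2.734, 0.0]
wrist_force: [1.1, -0.8, 5.1]
width: -0.001
grip_force: 2.3
```

Emit:
step_arm --targets '[[[0, 0, 0.06], [12, 0, 0], 0], [[0, 0, 0.06], [12, 0, 0], 0], [[0, 0, 0.06], [12, -1, 0], 0], [[0, 0, 0.05], [10, 0, 0], 0], [[0, 0, 0.03], [6, 0, 0], 0]]'

```text
time: 5.3
tool_pos: [0.4532, 0.2869, 0.2076]
tcp_rot: [-1.886, -2.511, 0.002]
wrist_force: [-2.8, -1.7, 5.3]
width: 0.005
grip_force: 2.4
```

```bash
python3 - <<'E'
from h import *
s=read_state();print(s['time'],s['tool_pos'],s['wrist_force'],s['q'])
a=read_camera("wrist")[:,:,::-1];b=read_camera("top")[150:390,140:460,::-1]
cv2.imwrite("pics/c4.png",np.hstack([cv2.resize(a,(400,300)),cv2.resize(b,(400,300))]))
E
```

```text
5.3 [0.45317511 0.28694978 0.20758925] [-2.83263457 -1.6894691   5.26650715] [5.17616600e-01 8.55535549e-02 1.99851022e+00 9.33300760e-04
 1.05938072e+00 2.34810813e-01]
```

View pics/c4.png

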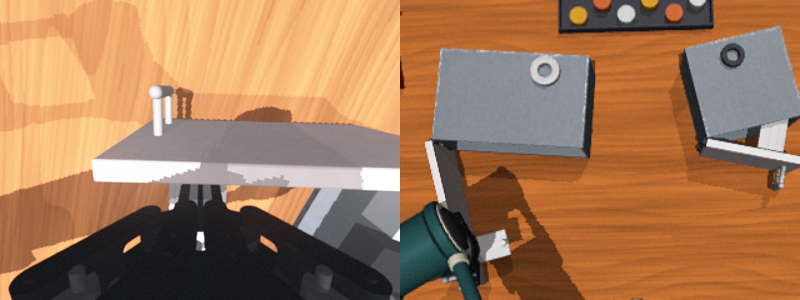

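The top view shows the door at roughly 70°, with the tab still held down. I'll let go: ease off the door's back, then lift straight up.

Emit:
step_arm --targets '[[[0, 0, 0], [0, 0, 0], 0], [[0, 0, 0], [-3, 0, -4], 0], [[0, 0, 0], [-3, 0, -10], 0], [[0, 0, 0], [0, 0, -20], 0], [[0, 0, 0], [0, 0, -30], 0]]'

```text
time: 5.82
tool_pos: [0.4549, 0.2788, 0.2698]
tcp_rot: [-1.885, -2.511, 0.009]
wrist_force: [0.2, 0.3, -0.8]
width: 0.0
grip_force: 0.0
```

Emit:
step_arm --targets '[[[0, 0, 0], [0, 0, -30], 0], [[0, 0, 0], [-30, 0, -10], 0], [[0, 0, 0], [-40, 0, 0], 0], [[0, 0, 0], [-40, 0, 0], 0], [[0, 0, 0], [-30, 0, 0], 0]]'

```text
time: 6.23
tool_pos: [0.4959, 0.1432, 0.313]
tcp_rot: [1.884, 2.511, 0.001]
wrist_force: [-0.1, 0.5, 0.2]
width: 0.001
grip_force: 0.0
```

```bash
python3 - <<'E'
from h import *
s=read_state();print(s['time'],s['tool_pos'],s['wrist_force'])
b=read_camera("top")[150:390,140:460,::-1]
cv2.imwrite("pics/c5.png",cv2.resize(b,(800,600)))
E
```

```text
6.2333 [0.49589419 0.14324052 0.31302011] [-0.11782402  0.54411045  0.18085237]
```

View pics/c5.png

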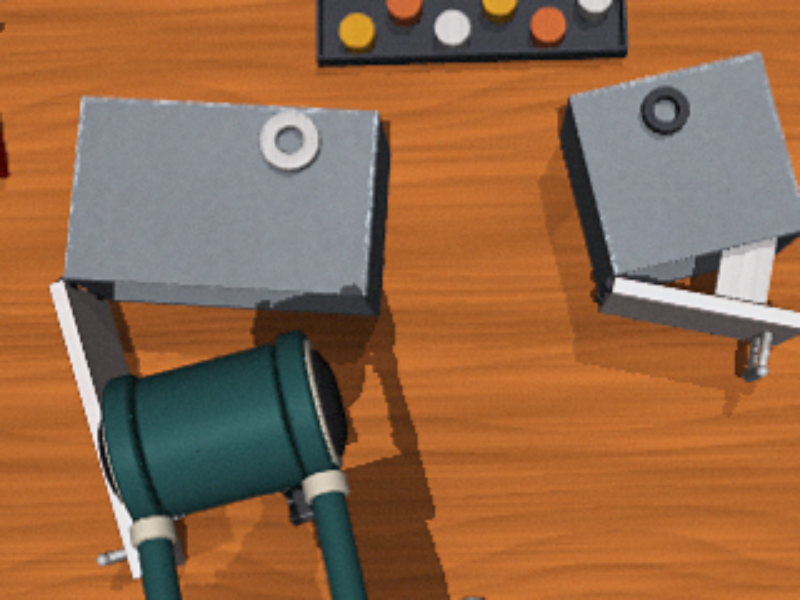

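The picture shows the wide door running from (58,285) to (137,575), about 70° open. The narrow door is still ajar, and the arm is clear with forces near zero.

Emit:
step_arm --targets '[[[0, 0, 0], [0, 0, 0], 0], [[0, 0, 0], [0, 0, 0], 0], [[0, 0, 0], [0, 0, 0], 0]]'

```text
time: 6.53
tool_pos: [0.495, 0.1464, 0.312]
tcp_rot: [-1.886, -2.512, -0.001]
wrist_force: [-0.5, 1.1, -0.7]
width: 0.003
grip_force: 0.0
```

```bash
python3 -c "
from workcell import *
print(finish_job())"
```

```text
the job is handed in; nothing more can be done
None
```

I pressed the wide cabinet's catch, held it down while pulling the door to about 70°, and released it; the narrow door was left ajar, and the job was handed in at about 6.5 s.

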